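Refill the bowl feeder and close it

ROBOT

A 6-joint arm with a two-finger parallel gripper is mounted at the origin on the work surface. World frame = base frame: x ahead of the robot, y to its left, z up, the work surface at z = 0. Lengths are in m, angles in degrees, forces in N, time in s.
With the tool pointing down it reaches from about 0.375 to 0.75 m from the base axis. Payload 9 kg.
Tool frame: the origin (TCP) lies where the fingers leave the gripper's body, on its centre line; the fingertips stand 73 mm ahead of it and the grasp point (between the pads) lies 54 mm ahead of it (robot.tip_reach is the distance from the TCP to the fingertips, in m); z points along the fingers, y is the line along which they close (so a half turn about z gives the same grasp; the last joint's range is limited). The gripper opens to 85 mm and grips with 20 to 120 N. Pads are 22 mm wide; open, the fingers measure 114 mm over their backs; the gripper's body (76 mm by 85 mm) begins 54 mm behind the grasp point. The pads swing forward as they close: fully open they stand 13 mm farther back than shut.
Start: joints at [-84.609, 5.964, 5.575, 89.605, 0, 77.527], TCP at [0.184, -0.571, 0.304] pointing down, gripper open.
Joint ranges: [-171.21, 171.21], [-48.23, 106.86], [-62.78, 66.21], [-105.2, 120.99], [-86.42, 89.51], [-180, 180]. Speed limits (degrees/s): [127.2, 127.2, 147.25, 180, 180, 180].

INTERFACE

Orientations are given as [roll, pitch, yaw] about the fixed x, y, z axes, in that order (R = Rz(yaw) Ry(pitch) Rx(roll)).
In Python, from plant import robot gives the robot as it stands. Calls block until the motion is done:
- robot.move_pose(position, orientation): joint-space move of the TCP to a pose.
- robot.line_to(position, vel=0.15, rotation=None, guard=None): straight line of the TCP; rotation=None keeps the orientation; vel is the mean speed in m/s. With guard (N) it stops when the force on the tool has changed by that much, and returns True; else False.
- robot.goto_joints(angles): joint-space move.
- robot.set_gripper(opening): finger opening in m; the grip force is fixed at half the most; returns when the fingers have stopped.
- robot.pause(seconds).
- robot.ik(position, orientation): joint angles nearest the present ones, or None.
- robot.observe(): the state.
- robot.grab_frame(name): name is "side" or "top"; returns the picture (400x640x3 uint8, blue, green, red); there is no depth.
- robot.get_calibration(name): a dict with "vertical_fov" (degrees; the focal length in pixels is half the picture's height over the tangent of half this angle, whatever the lens; pixels are square), "cx", "cy" (the principal point, pixels), "rvec" (rotation vector, rad) and "tvec" (3), from world to camera coordinates, as OpenCV has them. Camera axes: x right, y down, z forward; pixel columns grow to the right and rows downward; lengths in m; the calibration is good to about 2 mm. A picture is of the moment at which its call begins. get_calibration takes no time and is no camera call.
A pose or a line that the arm cannot do raises robot.IKError and nothing moves.
- robot.job_done(): hands the job in; it is judged then, once.
The state is a dict: "time": time; "q": joint angles; "qvel": joint speeds; "joint_torque": joint torques, N m; "tool_pos": TCP position; "tcp_rot": TCP orientation; "ft_force": force on the tool from outside, world axes, zero at the start; "torque": the same for the moment, N m; "gripper_width": finger opening in m; "gripper_force": force on a finger pad.
Only numpy, scipy, OpenCV 4.12 (cv2) and the standard library are available. Lean on these libraries where they do the work, as an engineer would, in place of code of your own. Each camera call takes 0.05 s, during which the arm holds its last target. There are 200 camera calls.

TASK

Refill the bowl feeder: pour all five orange connector housings from the white cup into its bowl, then close the bowl with its round blue-tinted cover, lying flat and fully home in the recess of the rim, knob up. Leave the empty cup standing upright on the bench; set cup and cover down without dropping them, and leave the reel, screwdriver and bottle where they are.

Things in the scene. Friction and masses are not known exactly. Their poses are not given: they have to be found in the camera images.
- feeder: Bowl feeder, fixed: grey drive on a square green-and-black pad (180 mm) carrying an open round metal bowl, 200 mm across, rim 180 mm above the bench. Origin: bench level, on the bowl's axis; z up. The mouth is 176 mm across; inside, a level ledge 73 to 94 mm from the axis runs 23 mm above the floor (146 mm across). An outlet chute on its +x side reaches 127 mm from the axis, 20 mm below the rim.
- bowl_floor (a point): Point on the bowl's axis at its inner floor, 115 mm above the bench and 65 mm below the rim (a low cone with a screw, up to 19 mm high, stands on the floor there). z up.
- bowl_seat (a point): Point on the bowl's axis at the height of the shoulder on which the cover lies: 172 mm above the bench, 8 mm below the top of the rim. The recess for the cover is round, 192 mm across and 8 mm deep; its shoulder is open in the middle (176 mm across). z up.
- cover: The feeder's cover, loose: flat round disc of blue-tinted clear plastic, 188 mm in diameter, 5 mm thick, about 0.2 kg, with a black knob in its middle (27 mm in diameter, 30 mm at its head, top 35 mm above the disc's underside). Starts flat on the bench, knob up, to one side of the feeder. Origin: centre of the underside; z along its axis towards the knob.
- cup: White plastic cup, blue band, 0.14 kg full: 95 mm high, outside diameter 54 mm at the foot widening evenly to 66 mm at the mouth, wall 3, floor 4 mm. Starts upright on the bench across the feeder from the cover, five housings inside piled to about 45 mm. They slide out when tipped past about 115 degrees. Origin: centre of its underside; z towards the mouth.
- cup_rim (a point): Centre of the cup's mouth, 95 mm above the cup's underside along its axis.
- reel: Bystander: blue terminal reel, 110 mm in diameter, 24 mm thick, lying flat; origin at the centre of its underside.
- screwdriver: Bystander: screwdriver with a red handle, about 200 mm long, lying on the bench; origin under its middle.
- bottle: Bystander: white cleaner bottle with a yellow band, 64 mm in diameter, 170 mm high, standing; origin at the centre of its underside.
- housing0: Orange connector housing 1 of 5: a smooth plastic block 25 x 17 x 15 mm (x, y, z), 12 g, in the cup at the start. Origin at its centre.
- housing1: Orange connector housing 2 of 5: a smooth plastic block 25 x 17 x 15 mm (x, y, z), 12 g, in the cup at the start. Origin at its centre.
- housing2: Orange connector housing 3 of 5: a smooth plastic block 25 x 17 x 15 mm (x, y, z), 12 g, in the cup at the start. Origin at its centre.
- housing3: Orange connector housing 4 of 5: a smooth plastic block 25 x 17 x 15 mm (x, y, z), 12 g, in the cup at the start. Origin at its centre.
- housing4: Orange connector housing 5 of 5: a smooth plastic block 25 x 17 x 15 mm (x, y, z), 12 g, in the cup at the start. Origin at its centre.
Not all that is in view belongs to the job. There is more than one size of the cover; the job needs the smaller.

How it is judged:
By the outcome, as a careful person would: the job done as asked, in the order asked, and still so for the second after the job is handed in, with the robot touching nothing.
It also fails if it takes over 72 s, if anything falls off the work surface, if the arm or the gripper's body presses on something with over 40 N, if the wrist force passes 120 N, or if a joint passes its speed limit or range.

## Working session

There is one attempt and no reset: what is moved stays moved. The work goes in short steps, each a Python script; the robot and the scene stay as the last script left them, time stands still between calls to the robot, and variables do not carry over. Pictures are saved under pics/ and viewed, at most 10 in all, crops included, and the job is handed in when it is done.

```bash
ls; mkdir -p pics
python3 - <<'E'
from plant import robot
import cv2
for n in("top","side"):
    cv2.imwrite(f"pics/{n}0.png",robot.grab_frame(n)); print(n,robot.get_calibration(n))
print(robot.observe())
E
```

```text
pics
top {'vertical_fov': 50.51432508612482, 'cx': 320.60890072023767, 'cy': 200.2546221549049, 'rvec': array([ 2.14855593, -2.1912457 ,  0.09737612]), 'tvec': array([0.05700774, 0.50840624, 1.23943154])}
side {'vertical_fov': 55.59736244813969, 'cx': 318.4476796959409, 'cy': 193.37755920620654, 'rvec': array([ 0.36707789, -2.6203066 ,  1.39278555]), 'tvec': array([0.50568653, 0.15538176, 1.1755174 ])}
{'time': 0.1, 'q': array([-8.46085510e+01,  5.99623650e+00,  5.53382571e+00,  8.96047982e+01,
        6.12483169e-04,  7.75263411e+01]), 'qvel': array([-0.07896867, -0.07651402,  0.06008328,  0.07452094,  0.03652963,
        0.06164387]), 'joint_torque': array([ 6.31246847e-03, -5.58204997e+01,  5.04722357e+01,  1.28724606e-02,
       -2.64425307e-04, -2.62738575e-05]), 'tool_pos': array([ 0.18405472, -0.57086156,  0.30321161]), 'tcp_rot': array([-1.79934510e+02, -1.51145538e-02,  1.78650988e+01]), 'ft_force': array([-0.30448334,  0.6365207 , -0.4828251 ]), 'torque': array([-0.01920282, -0.06323906,  0.07699881]), 'gripper_force': 0.0, 'gripper_width': 0.08570154948611317}
```

View pics/top0.png

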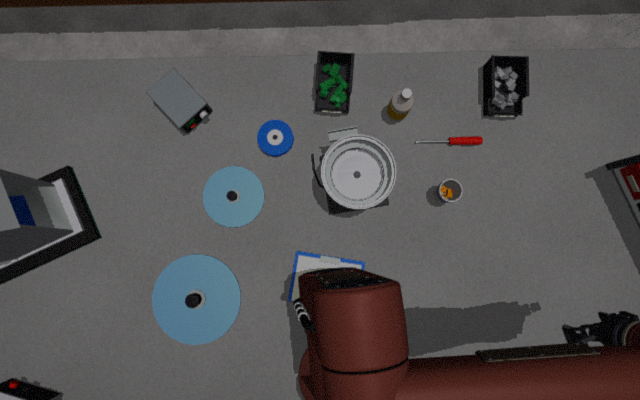

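View pics/side0.png

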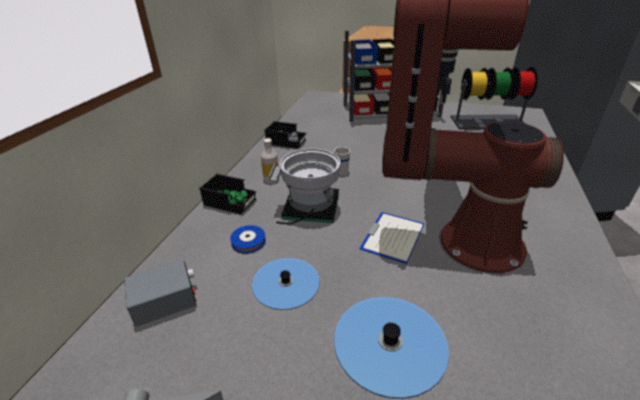

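The top view shows two blue discs: about 60 px across at (233,196) and about 88 px across at (196,299). At roughly 325 px/m, 188 mm is about 61 px, so the first one is the cover. The cup is at (450,190), the bowl at (358,172) and its chute near (343,133). I'll measure these and confirm the cover in a crop.

```bash
cat > h.py <<'E'
import numpy as np, cv2
from plant import robot
def cam(n):
    c=robot.get_calibration(n); f=200/np.tan(np.radians(c["vertical_fov"]/2))
    R=cv2.Rodrigues(np.array(c["rvec"]))[0]; return f,c["cx"],c["cy"],R,np.array(c["tvec"])
def ray(n,uv,z):
    f,cx,cy,R,t=cam(n); C=-R.T@t; uv=np.atleast_2d(uv).astype(float)
    d=np.c_[(uv[:,0]-cx)/f,(uv[:,1]-cy)/f,np.ones(len(uv))]@R
    return (C+d*((z-C[2])/d[:,2])[:,None])
def proj(n,P):
    f,cx,cy,R,t=cam(n); p=np.atleast_2d(P)@R.T+t; return np.c_[f*p[:,0]/p[:,2]+cx,f*p[:,1]/p[:,2]+cy]
def circle(P):
    A=np.c_[2*P[:,:2],np.ones(len(P))]; s=np.linalg.lstsq(A,(P[:,:2]**2).sum(1),rcond=None)[0]
    return s[:2],np.sqrt(s[2]+s[0]**2+s[1]**2)
def contours(m):
    cs=cv2.findContours(m.astype(np.uint8),cv2.RETR_EXTERNAL,cv2.CHAIN_APPROX_NONE)[0]
    return sorted(cs,key=cv2.contourArea,reverse=True)
E
python3 - <<'E'
from h import *
for n in("top","side"):
    im=cv2.imread(f"pics/{n}0.png"); hsv=cv2.cvtColor(im,cv2.COLOR_BGR2HSV)
    blue=cv2.inRange(hsv,(95,80,110),(115,255,255))
    for c in contours(blue)[:3]:
        c=cv2.convexHull(c)[:,0]; print(n,"blue",c.mean(0),circle(ray(n,c,.005 )))
    o=cv2.inRange(hsv,(5,150,120),(20,255,255))
    for c in contours(o)[:2]: print("orange",c[:,0].mean(0),cv2.contourArea(c))
im=cv2.imread("pics/top0.png"); g=im.min(2)
for nm,(x0,y0,x1,y1),z,th in (("cup",(430,170,475,212),.095,110),("bowl",(305,120,410,220),.18,120)):
    m=np.zeros(g.shape,np.uint8); m[y0:y1,x0:x1]=g[y0:y1,x0:x1]>th
    c=contours(m)[0]; h=cv2.convexHull(c)[:,0]; print(nm,cv2.contourArea(c),h.mean(0),circle(ray("top",h,z)))
print("chute",ray("top",(343,133),.16),"reel",ray("top",(275,138),.024),"bottle",ray("top",(401,98),.17),"drv",ray("top",[(415,142),(482,140)],.0))
a=cv2.resize(im[90:360,130:310],None,fx=2.2,fy=2.2,interpolation=3);b=cv2.resize(im[105:225,300:480],None,fx=2.2,fy=2.2,interpolation=3)
p=np.zeros((594,800,3),np.uint8); p[:,:396]=a; p[:264,400:796]=b
s=cv2.imread("pics/side0.png")[140:230,260:395]; p[300:300+261,400:791]=cv2.resize(s,(391,261)); cv2.imwrite("pics/crop1.png",p)
E
```

```text
top blue [196.28571429 299.06122449] (array([0.22571436, 0.42260391]), np.float64(0.13136124386434161))
top blue [231.42424242 193.81818182] (array([0.52881605, 0.31229054]), np.float64(0.09243652830350561))
top blue [275.52631579 135.68421053] (array([0.70948955, 0.18366198]), np.float64(0.05576807430326982))
orange [449.28571429 193.0952381 ] 24.5
orange [443.         189.05882353] 20.5
side blue [386.38461538 343.80769231] (array([0.22655532, 0.42423457]), np.float64(0.131911737183577))
side blue [286.69444444 283.36111111] (array([0.52952828, 0.31482526]), np.float64(0.09326936471170025))
side blue [245.38888889 235.27777778] (array([0.71784853, 0.16280188]), np.float64(0.05642566579281147))
orange [382.80645161  71.41935484] 59.5
cup 22.5 [451.375  189.3125] (array([ 0.52538009, -0.32063232]), np.float64(0.032732215819508685))
bowl 4484.5 [361.77142857 171.71428571] (array([ 0.57744752, -0.0505216 ]), np.float64(0.10337723483840631))
chute [[ 0.67763236 -0.01760041  0.16      ]] reel [[0.70146891 0.1813503  0.024     ]] bottle [[ 0.76795598 -0.17564086  0.17      ]] drv [[ 0.68586783 -0.24657014  0.        ]
 [ 0.68782627 -0.45238328  0.        ]]
```

View pics/crop1.png

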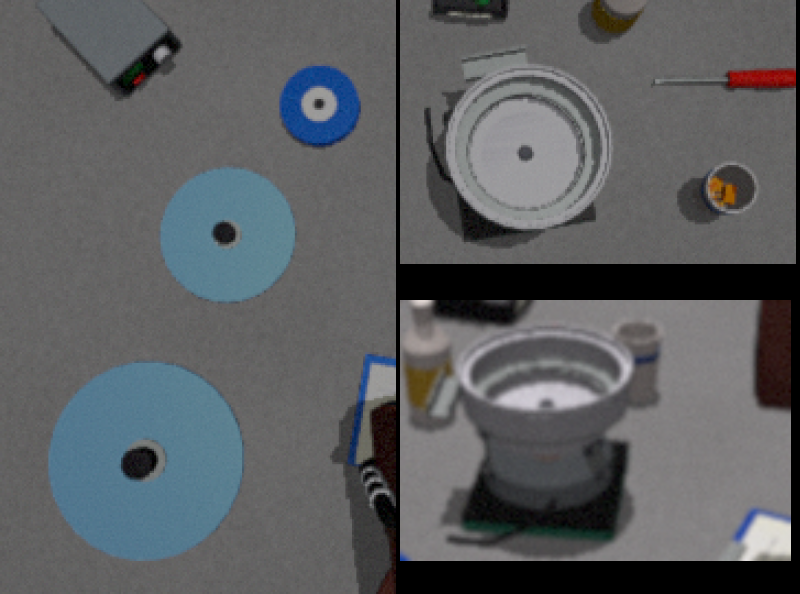

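The crop confirms the cover: the disc at top-view (233,196) has a radius of 93 mm, against 131 mm for the decoy at (196,299). I'll grip the cup from the side and pour by rolling the wrist, so next I check reachability and refine the bowl centre.

```bash
cat >> h.py <<'E'
from scipy.spatial.transform import Rotation as Ro
def tool(yaw,dep,roll=0,flip=0):
    """tool z toward yaw, dep deg below horizontal; tool x up (flip: down), then rolled about tool z"""
    z=Ro.from_euler('ZY',[yaw,dep],degrees=True)
    B=Ro.from_matrix(np.array([[0,0,1],[0,-1,0],[1,0,0.]]))   # x->up, z->ahead, y->right
    return z*B*Ro.from_euler('z',roll+180*flip,degrees=True)
def rpy(R): return R.as_euler('xyz',degrees=True)
def tcp(R,g,off=.054): return np.array(g)-R.as_matrix()[:,2]*off
E
python3 - <<'E'
from h import *
im=cv2.imread("pics/top0.png"); g=im.min(2)
print("bowl0",ray("top",(358.6,171.8),.18))
for th in(90,110,125):
    m=np.zeros(g.shape,np.uint8); m[120:212,305:405]=g[120:212,305:405]>th
    h=ray("top",max(contours(m),key=len)[:,0],.18)
    c=np.array([.575,-.04])
    for k in range(8):
        r=np.hypot(*(h[:,:2]-c).T); a=np.degrees(np.arctan2(h[:,1]-c[1],h[:,0]-c[0]))
        s=(abs(r-.1)<(.012 if k<4 else .004))&(abs(a-18)>35); c,rad=circle(h[s])
    print(th,c,rad,s.sum())
cup=np.array([.525,-.320]); b=c
for d in(0,10,20,30):
  for fl in(0,1):
    yaw=np.degrees(np.arctan2(cup[1],cup[0])); R=tool(yaw,d,0,fl)
    out=[robot.ik(tcp(R,[*cup,.065]),rpy(R)), robot.ik(tcp(R,[*cup,.065],.16),rpy(R)),robot.ik(tcp(R,[*cup,.29]),rpy(R))]
    yb=np.degrees(np.arctan2(b[1],b[0]))
    for dp in (0,10,-10):
      for s in(-1,1):
        P=tool(yb,dp,s*140,fl); out.append(robot.ik(tcp(P,[*b,.27]),rpy(P)))
    print(d,fl,[None if o is None else np.round(o).astype(int).tolist() for o in out])
E
```

```text
bowl0 [[ 0.56766696 -0.05498808  0.18      ]]
90 [ 0.56430454 -0.01087089] 0.09883487164822784 49
110 [ 0.5705511  -0.05454766] 0.09870049574294232 171
125 [ 0.56998444 -0.05407647] 0.09784203045624427 174
0 0 [None, None, None, None, None, None, None, None, None]
0 1 [None, None, None, None, None, None, None, None, None]
10 0 [None, None, None, None, None, None, None, None, None]
10 1 [None, None, None, None, None, None, None, None, None]
20 0 [None, None, None, None, None, None, None, None, None]
20 1 [None, None, None, None, None, None, None, None, None]
30 0 [None, None, None, None, None, None, None, None, None]
30 1 [None, None, None, None, None, None, None, None, None]<sys>:0: UserWarning: Gimbal lock detected. Setting third angle to zero since it is not possible to uniquely determine all angles.
```

```bash
python3 - 2>/dev/null <<'E'
from h import *
cup=np.array([.525,-.320]); b=np.array([.570,-.0545])
f=lambda o:None if o is None else np.round(o).astype(int).tolist()
for d in(0,15,30,45,60):
  for rel in range(-120,121,30):
    for fl in(0,1):
      yaw=-31.4+rel; R=tool(yaw,d,0,fl)
      o=[robot.ik(tcp(R,[*cup,z]),rpy(R)) for z in(.065,.29)]
      if o[0] is not None: print("grasp",d,rel,fl,f(o[0]),f(o[1]))
for d in(-30,0,30):
  for rel in range(-120,121,30):
    ok={ro:robot.ik(tcp(P,[*b,.27]),rpy(P)) for ro in range(0,360,30) for P in[tool(-5.5+rel,d,ro)]}
    ok=[(k,f(v)) for k,v in ok.items() if v is not None]
    if ok: print("pour",d,rel,[k for k,_ in ok],ok[0],ok[-1])
E
```

```text
grasp 0 -60 0 [-18, 32, -41, -74, -74, 180] [-18, -10, -52, -42, -74, 180]
grasp 0 -60 1 [-18, 32, -41, -74, -74, 0] [-18, -10, -52, -42, -74, 0]
grasp 0 -30 0 [-29, 23, -61, -84, -32, -180] None
grasp 0 -30 1 [-29, 23, -61, -84, -32, 0] None
grasp 0 30 0 [-72, 23, -61, -84, 70, -180] None
grasp 0 30 1 [-72, 23, -61, -84, 70, 0] None
grasp 15 -90 0 [-18, 51, 19, 97, -70, -48] [-18, 38, 23, 116, -70, -48]
grasp 15 -90 1 [-18, 51, 19, 97, -70, 132] [-18, 38, 23, 116, -70, 132]
grasp 15 -60 0 [-19, 6, -45, -10, -67, -141] [-19, -20, -41, 20, -67, -141]
grasp 15 -60 1 [-19, 6, -45, -10, -67, 39] [-19, -20, -41, 20, -67, 39]
grasp 15 60 0 [-72, 28, -14, 82, 72, 54] [-72, 11, -10, 104, 72, 54]
grasp 15 60 1 [-72, 28, -14, 82, 72, -126] [-72, 11, -10, 104, 72, -126]
grasp 30 -120 0 [-25, 69, 53, 120, -44, -34] None
grasp 30 -120 1 [-25, 69, 53, 120, -44, 146] None
grasp 30 -90 0 [-21, 35, 5, 78, -58, -69] [-21, 25, 16, 99, -58, -69]
grasp 30 -90 1 [-21, 35, 5, 78, -58, 111] [-21, 25, 16, 99, -58, 111]
grasp 30 -60 0 [-22, -2, -40, 20, -54, -127] [-22, -17, -29, 47, -54, -127]
grasp 30 -60 1
[... 2450 characters left out ...]
7, 18, 104, 27, -118]
grasp 60 120 0 [-52, 37, 19, 96, 18, 35] [-52, 36, 41, 119, 18, 35]
grasp 60 120 1 [-52, 37, 19, 96, 18, -145] [-52, 36, 41, 119, 18, -145]
pour 0 -60 [0, 30, 60, 90, 120, 150, 180, 210, 240, 270, 300, 330] (0, [9, -15, -59, -44, -75, -180]) (330, [9, -15, -59, -44, -75, 150])
pour 30 -90 [0, 30, 60, 90, 120, 150, 180, 210, 240, 270, 300, 330] (0, [6, 19, 6, 97, -58, -68]) (330, [6, 19, 6, 97, -58, -98])
pour 30 -60 [0, 30, 60, 90, 120, 150, 180, 210, 240, 270, 300, 330] (0, [5, -24, -36, 48, -55, -126]) (330, [5, -24, -36, 48, -55, -156])
pour 30 60 [0, 30, 60, 90, 120, 150, 180, 210, 240, 270, 300, 330] (0, [-46, -4, -18, 94, 58, 70]) (330, [-46, -4, -18, 94, 58, 40])
```

The arm can only take the cup sideways, with the gripper on the outer (-y) side of the cup, tilted 20° and rolling joint 6 to pour. I'll go and grasp it.

```bash
cat >> h.py <<'E'
CUP=np.array([.525,-.320]); BOWL=np.array([.5703,-.0545]); D=20; GY=28.6; GZ=.066
E
python3 - 2>&1 <<'E'
from h import *
f=lambda o:None if o is None else np.round(o).astype(int).tolist()
R=tool(GY,D); up=np.array([0,0,1.])
for yb in (45,55,65):
  for ph in(-155,0,155):
    P=tool(yb,D,ph); c=(P*tool(yb,D).inv()).apply(up); 
    h=c.copy();h[2]=0; 
    g=np.array([*BOWL,.245 if ph else .29])-(.03*h+.012*h/np.linalg.norm(h) if ph else 0)
    print(yb,ph,c.round(2),g.round(3),f(robot.ik(tcp(P,g),rpy(P))))
G=np.array([*CUP,GZ])
robot.set_gripper(.085)
robot.move_pose(tcp(R,G+[0,0,.12],.16),rpy(R))
robot.line_to(tcp(R,G,.16),vel=.2)
s=robot.observe();print(s["time"],s["tool_pos"],s["q"].round(),s["ft_force"])
cv2.imwrite("pics/a.png",np.vstack([robot.grab_frame("top")[100:400,200:640],robot.grab_frame("side")[50:300,150:590]]))
E
```

```text
45 -155 [-0.71 -0.15 -0.68] [ 0.603 -0.047  0.245] [-45, -12, -32, 71, 70, -66]
45 0 [0. 0. 1.] [ 0.57  -0.054  0.29 ] [-49, -14, -29, 86, 70, 78]
45 155 [-0.15 -0.71 -0.68] [ 0.577 -0.021  0.245] [-46, -19, -38, 73, 70, -117]
55 -155 [-0.68 -0.27 -0.68] [ 0.602 -0.042  0.245] [-45, 6, -16, 93, 68, -91]
55 0 [0. 0. 1.] [ 0.57  -0.054  0.29 ] [-48, 3, -15, 104, 66, 55]
55 155 [-0.03 -0.73 -0.68] [ 0.572 -0.021  0.245] [-45, 0, -22, 94, 68, -143]
65 -155 [-0.62 -0.39 -0.68] [ 0.599 -0.037  0.245] [-43, 19, -3, 108, 63, -109]
65 0 [0. 0. 1.] [ 0.57  -0.054  0.29 ] [-47, 16, -3, 117, 61, 41]
65 155 [ 0.1  -0.72 -0.68] [ 0.566 -0.021  0.245] [-45, 14, -10, 109, 62, -161]
2.3 [ 0.3930705  -0.39254289  0.12179159] [-82.  26. -11.  96.  62.  43.] [-0.12951241 -0.44606633 -0.56235113]
```

View pics/a.png

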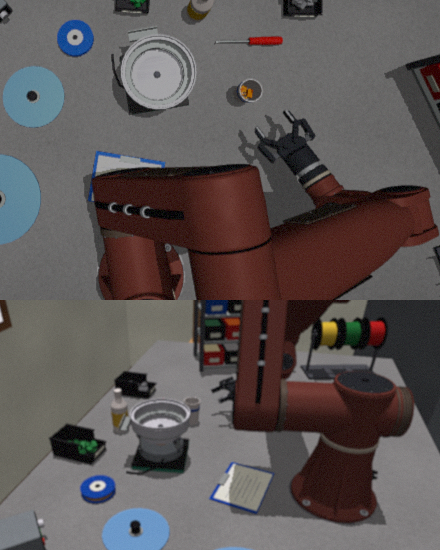

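The picture shows the open gripper pointing straight at the cup (crop 250,91), with the arm clear of everything. I'll grasp, lift and pour.

```bash
python3 - 2>&1 <<'E'
from h import *
R=tool(GY,D); G=np.array([*CUP,GZ])
print("hit",robot.line_to(tcp(R,G),vel=.12,guard=15))
robot.set_gripper(.05); s=robot.observe(); print(s["gripper_width"],s["gripper_force"],s["ft_force"])
if s["gripper_width"]<.053: raise SystemExit("missed")
robot.line_to(tcp(R,G+[0,0,.225]),vel=.15)
s=robot.observe(); print(s["time"],s["gripper_width"],s["ft_force"],s["tool_pos"])
t=robot.grab_frame("top")[100:400,240:640]; sd=robot.grab_frame("side")[50:350,150:550]
cv2.imwrite("pics/b.png",np.hstack([t,sd]))
E
```

```text
hit False
0.06213548847789746 64.57469624485384 [-0.63469177 -0.63264206  3.78192491]
5.4333 0.06232859568503256 [-0.58319425 -0.36505785 -1.28357934] [ 0.48034308 -0.34407899  0.30854884]
```

View pics/b.png

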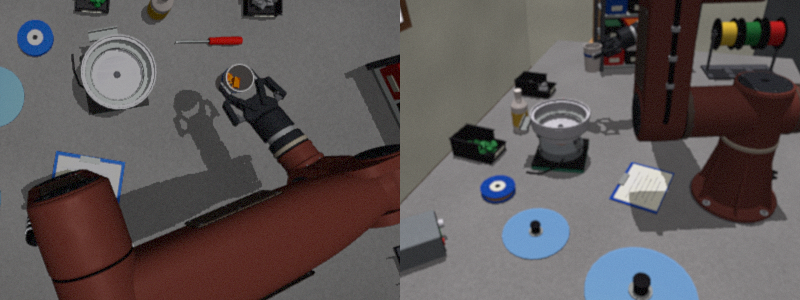

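The cup is held upright in the fingers at crop (238,78) and the housings are still inside. I'll carry it over the bowl and pour.

```bash
python3 - 2>&1 <<'E'
from h import *
YB=45; U=tool(YB,D); up=np.array([0,0,1.])
def pose(ph,z):
    P=tool(YB,D,ph); c=(P*U.inv()).apply(up); h=c*[1,1,0]
    # final offset used all along so that the grip stays put while rolling
    return P,c
P,c=pose(-155,0); h=c*[1,1,0]
g=np.array([*BOWL,0])-.03*h-.012*h/np.linalg.norm(h)
robot.move_pose(tcp(U,g+[0,0,.29]),rpy(U))
s=robot.observe(); print(s["time"],s["tool_pos"],tcp(U,g+[0,0,.29]))
P1,_=pose(-90,0); robot.move_pose(tcp(P1,g+[0,0,.27]),rpy(P1))
robot.move_pose(tcp(P,g+[0,0,.245]),rpy(P)); robot.pause(1.0)
s=robot.observe(); print(s["time"],s["gripper_width"],s["ft_force"])
t=cv2.resize(robot.grab_frame("top")[100:250,260:460],None,fx=2,fy=2); sd=cv2.resize(robot.grab_frame("side")[100:250,210:410],None,fx=2,fy=2)
cv2.imwrite("pics/c.png",np.hstack([t,sd]))
E
```

```text
6.625 [ 0.56756346 -0.08423543  0.30850858] [ 0.56757587 -0.08330364  0.30846909]
10.075 0.06212213576090678 [ 0.31967271  0.74011482 -0.13676032]
```

View pics/c.png

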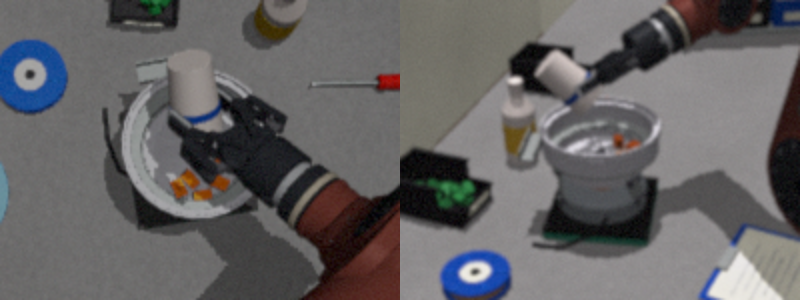

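At least four housings are in the bowl, at crop (180–221,155–195). I'll tip a little further, then turn the cup upright beside the bowl and count.

```bash
python3 - 2>&1 <<'E'
from h import *
YB=45; U=tool(YB,D); up=np.array([0,0,1.])
P=tool(YB,D,-155); h=(P*U.inv()).apply(up)*[1,1,0]
g=np.array([*BOWL,0])-.03*h-.012*h/np.linalg.norm(h)
Q=tool(YB,D,-178); robot.move_pose(tcp(Q,g+[0,0,.25]),rpy(Q)); robot.pause(.4)
P1=tool(YB,D,-90); robot.move_pose(tcp(P1,g+[0,0,.27]),rpy(P1))
robot.move_pose(tcp(U,g+[0,0,.29]),rpy(U))
R=tool(GY,D); G=np.array([*CUP,GZ])
robot.move_pose(tcp(R,G+[0,0,.225]),rpy(R))
s=robot.observe(); print(s["time"],s["gripper_width"])
im=robot.grab_frame("top"); cv2.imwrite("pics/top_d.png",im)
t=cv2.resize(im[110:230,300:420],None,fx=3.3,fy=3.3,interpolation=3); u=cv2.resize(im[130:250,400:520],None,fx=3.3,fy=3.3,interpolation=3)
cv2.imwrite("pics/d.png",np.hstack([t,u]))
E
```

```text
14.9083 0.06233143238949201
```

View pics/d.png

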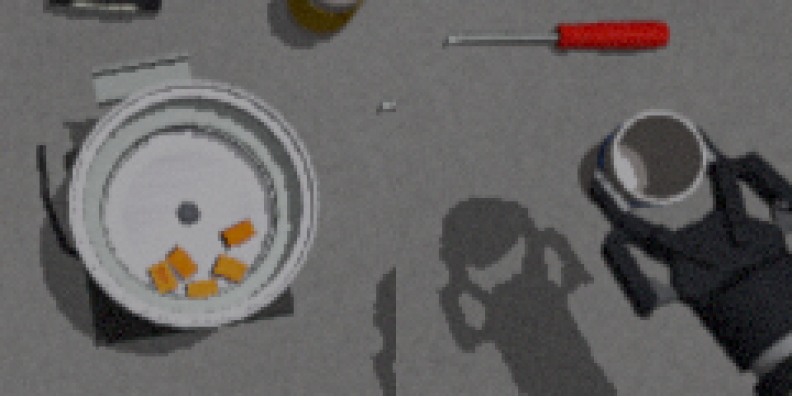

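All five housings are in the bowl and the cup is empty. I'll set the cup down and go above the cover.

```bash
python3 - 2>&1 <<'E'
from h import *
R=tool(GY,D); G=np.array([*CUP,GZ])
robot.line_to(tcp(R,G+[0,0,.012]),vel=.2)
print("touch",robot.line_to(tcp(R,G+[0,0,-.004]),vel=.02,guard=4)); s=robot.observe(); print(s["tool_pos"]-tcp(R,G),s["ft_force"])
robot.set_gripper(.085)
robot.line_to(tcp(R,G,.16),vel=.15)
robot.line_to(tcp(R,G+[0,0,.25],.16),vel=.3)
print(robot.observe()["time"])
for y in range(-180,180,30):
    print(y,[None if q is None else q.round().tolist() for q in (robot.ik([.529,.3135,.25],[180,0,y]),robot.ik([*BOWL,.26],[180,0,y]))])
im=robot.grab_frame("top"); side=robot.grab_frame("side"); cv2.imwrite("pics/top_e.png",im); cv2.imwrite("pics/side_e.png",side)
for n,i,(u,v) in(("top",im,(232,196)),("side",side,(286,278))):
    m=np.zeros(i.shape[:2],np.uint8); w=i[v-15:v+15,u-15:u+15].max(2)<60; m[v-15:v+15,u-15:u+15]=w
    c=contours(m)[0]; print(n,cv2.contourArea(c),cv2.minEnclosingCircle(c),ray(n,cv2.minEnclosingCircle(c)[0],.03))
E
```

```text
touch True
[1.26282361e-04 5.54467228e-05 3.75083400e-04] [-1.21808315  1.06072654  5.42302839]
Traceback (most recent call last):
plant.IKError: the arm cannot follow that straight line within its joint ranges
```

```bash
python3 - 2>&1 <<'E'
from h import *
R=tool(GY,D); G=np.array([*CUP,GZ])
robot.line_to(tcp(R,G+[0,0,.12],.16),vel=.3)
robot.move_pose([.35,-.40,.35],[180,0,18])
print(robot.observe()["time"])
for y in range(-180,180,30):
    print(y,[None if q is None else q.round().tolist() for q in (robot.ik([.529,.3135,.084],[180,0,y]),robot.ik([*BOWL,.26],[180,0,y]))])
im=robot.grab_frame("top"); side=robot.grab_frame("side"); cv2.imwrite("pics/top_e.png",im); cv2.imwrite("pics/side_e.png",side)
for n,i,(u,v) in(("top",im,(232,196)),("side",side,(286,278))):
    m=np.zeros(i.shape[:2],np.uint8); w=i[v-15:v+15,u-15:u+15].max(2)<60; m[v-15:v+15,u-15:u+15]=w
    c=contours(m)[0]; print(n,cv2.contourArea(c),cv2.minEnclosingCircle(c),ray(n,cv2.minEnclosingCircle(c)[0],.03))
E
```

```text
19.55
-180 [[18.0, 13.0, -10.0, 67.0, 0.0, 18.0], [-19.0, 1.0, -4.0, 85.0, 0.0, -19.0]]
-150 [[18.0, 13.0, -10.0, 67.0, 0.0, -12.0], [-19.0, 1.0, -4.0, 85.0, 0.0, -49.0]]
-120 [[18.0, 13.0, -10.0, 67.0, 0.0, -42.0], [-19.0, 1.0, -4.0, 85.0, 0.0, -79.0]]
-90 [[18.0, 13.0, -10.0, 67.0, 0.0, -72.0], [-19.0, 1.0, -4.0, 85.0, 0.0, -109.0]]
-60 [[18.0, 13.0, -10.0, 67.0, 0.0, -102.0], [-19.0, 1.0, -4.0, 85.0, 0.0, -139.0]]
-30 [[18.0, 13.0, -10.0, 67.0, 0.0, -132.0], [-19.0, 1.0, -4.0, 85.0, 0.0, -169.0]]
0 [[18.0, 13.0, -10.0, 67.0, 0.0, -162.0], [-19.0, 1.0, -4.0, 85.0, 0.0, 161.0]]
30 [[18.0, 13.0, -10.0, 67.0, 0.0, 168.0], [-19.0, 1.0, -4.0, 85.0, 0.0, 131.0]]
60 [[18.0, 13.0, -10.0, 67.0, 0.0, 138.0], [-19.0, 1.0, -4.0, 85.0, 0.0, 101.0]]
90 [[18.0, 13.0, -10.0, 67.0, 0.0, 108.0], [-19.0, 1.0, -4.0, 85.0, 0.0, 71.0]]
120 [[18.0, 13.0, -10.0, 67.0, 0.0, 78.0], [-19.0, 1.0, -4.0, 85.0, 0.0, 41.0]]
150 [[18.0, 13.0, -10.0, 67.0, 0.0, 48.0], [-19.0, 1.0, -4.0, 85.0, 0.0, 11.0]]
top 60.5 ((231.6999969482422, 195.6999969482422), 4.876572132110596) [[0.52778684 0.31116465 0.03      ]]
side 71.5 ((285.368408203125, 277.1052551269531), 6.116480350494385) [[0.52566249 0.3213467  0.03      ]]
```

```bash
python3 - 2>&1 <<'E'
from h import *
O=[180,0,180]; K=np.array([.529,.313])
robot.move_pose([*K,.26],O)
robot.line_to([*K,.11],vel=.25)
print("hit",robot.line_to([*K,.085],vel=.05,guard=8))
robot.set_gripper(.0); s=robot.observe(); print(s["time"],s["gripper_width"],s["gripper_force"],s["ft_force"],s["tool_pos"])
if not .02<s["gripper_width"]<.035: raise SystemExit("missed")
robot.line_to([*K,.33],vel=.15)
robot.move_pose([*BOWL,.33],O)     # disc underside about .245
s=robot.observe(); print(s["time"],s["gripper_width"],s["ft_force"],s["tool_pos"],s["tcp_rot"])
robot.line_to([*BOWL,.275],vel=.1)
s=robot.observe(); print(s["time"],s["ft_force"],s["tool_pos"])
zc=s["tool_pos"][2]-.085+.0025
for n in("top","side"):
    im=robot.grab_frame(n); cv2.imwrite(f"pics/f_{n}.png",im)
    b=cv2.inRange(cv2.cvtColor(im,cv2.COLOR_BGR2HSV),(95,60,80),(115,255,255))
    u,v=proj(n,[*BOWL,zc])[0].astype(int); m=np.zeros_like(b); m[v-60:v+60,u-60:u+60]=b[v-60:v+60,u-60:u+60]
    h=cv2.convexHull(np.vstack([c for c in contours(m) if len(c)>15]))[:,0]; print(n,h.mean(0),circle(ray(n,h,zc)))
a=cv2.imread("pics/f_top.png")[90:240,270:470]; c=cv2.imread("pics/f_side.png")[80:230,210:410]
cv2.imwrite("pics/f.png",cv2.resize(np.hstack([a,c]),None,fx=2,fy=2))
E
```

```text
hit False
24.2417 0.02505067314193638 59.333043694496155 [-0.48013146  0.0982703   3.99761683] [0.52927644 0.31309791 0.08545371]
27.4083 0.025152251001660148 [-0.27907345 -0.25163187 -2.72794039] [ 0.57040585 -0.05353093  0.33002736] [ 1.79983292e+02  4.30500639e-03 -1.79938951e+02]
28.1083 [-0.51457668 -0.57276979 -0.51975747] [ 0.5704563  -0.05435251  0.27554583]
top [329.8125 162.0625] (array([ 0.58916156, -0.01179039]), np.float64(0.05159087584330211))
side [305.24 160.04] (array([ 0.57268043, -0.05768558]), np.float64(0.09726419553627128))
```

View pics/f.png

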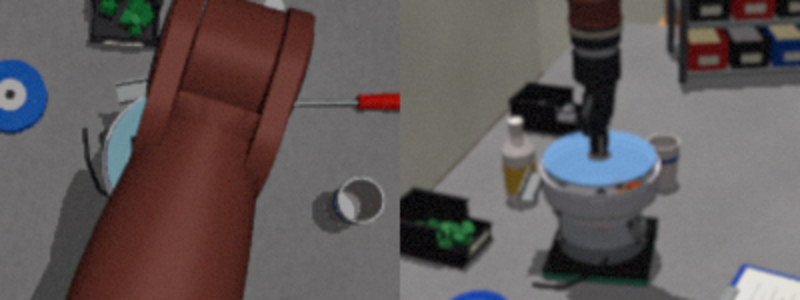

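The top view is mostly blocked by the arm. The side view at crop (600,160) shows the disc level over the bowl. I'll measure bowl rim and disc edge by radial edge sampling in the same side view, plus the earlier unobstructed top view.

```bash
cat >> h.py <<'E'
def edgefit(n,im,c,z,r0,ch=None,w=.009,sgn=0,it=4,amax=None):
    g=(cv2.GaussianBlur(im,(0,0),.8).astype(np.float32)); g=g.mean(2) if ch is None else ch(g)
    c=np.array(c,float); a=np.radians(np.arange(0,360,3)); 
    for k in range(it):
        ww=w if k<2 else .006; rr=np.arange(r0-ww,r0+ww,.0005)
        X=c[0]+np.outer(np.cos(a),rr); Y=c[1]+np.outer(np.sin(a),rr)
        uv=proj(n,np.c_[X.ravel(),Y.ravel(),np.full(X.size,z)]).astype(np.float32)
        s=cv2.remap(g,uv[:,:1].copy(),uv[:,1:].copy(),cv2.INTER_LINEAR).reshape(X.shape)
        d=np.gradient(s,axis=1); d=abs(d) if sgn==0 else sgn*d
        j=d.argmax(1); st=d.max(1); i=np.arange(len(a)); P=np.c_[X[i,j],Y[i,j]]
        sel=st>np.percentile(st,30)
        for _ in range(6):
            # fixed-radius fit by least squares on radial residuals
            v=P-c; q=np.hypot(*v.T); res=q-r0; ok=sel&(abs(res-np.median(res[sel]))<.0025)
            A=np.c_[v[ok]/q[ok,None],np.ones(ok.sum())]; dx=np.linalg.lstsq(A,res[ok],rcond=None)[0]; c=c+dx[:2]
    return c.round(4),round(r0+dx[2],4),int(ok.sum()),round(float(res[ok].std()),4)
E
python3 - <<'E'
from h import *
T=cv2.imread("pics/top_e.png"); S=cv2.imread("pics/side_e.png"); F=cv2.imread("pics/f_side.png"); T0=cv2.imread("pics/top0.png")
sat=lambda g:g[...,0]-g[...,2]
for sg in(0,-1):
    print("bowl top",[edgefit("top",i,BOWL,.18,.1,sgn=sg) for i in(T,T0)]); print("bowl side",edgefit("side",S,BOWL,.18,.1,sgn=sg))
print("disc bench",edgefit("top",T,[.529,.313],.005,.094,sat,sgn=-1),edgefit("side",S,[.529,.313],.005,.094,sat,sgn=-1))
for z in (.19,.1955): print("disc held side",edgefit("side",F,BOWL,z,.094,sat,sgn=-1))
E
```

```text
bowl top [(array([ 0.5703, -0.0542]), np.float64(0.1001), 82, 0.0007), (array([ 0.5704, -0.0542]), np.float64(0.1), 82, 0.0007)]
bowl side (array([ 0.5723, -0.0548]), np.float64(0.1028), 53, 0.0012)
bowl top [(array([ 0.5704, -0.0541]), np.float64(0.1001), 83, 0.0007), (array([ 0.5703, -0.0543]), np.float64(0.1), 82, 0.0007)]
bowl side (array([ 0.5723, -0.055 ]), np.float64(0.1029), 58, 0.0014)
disc bench (array([0.529 , 0.3122]), np.float64(0.0937), 84, 0.0007) (array([0.5297, 0.3145]), np.float64(0.0937), 83, 0.0008)
disc held side (array([ 0.5741, -0.0624]), np.float64(0.0952), 66, 0.0012)
disc held side (array([ 0.5704, -0.0528]), np.float64(0.0947), 68, 0.0013)
```

The top view gives the bowl at (0.5704, -0.0542) and the disc is centred on the TCP within about 1 mm. I'll lower it under force guard, with a small spiral if it lands on the rim.

Run:
```python
from h import *
B=np.array([.5704,-.0542]); off=[(0,0)]+[(r*np.cos(t),r*np.sin(t)) for r in(.0012,.0024) for t in np.arange(0,2*np.pi,np.pi/3)]
robot.line_to([*B,.270],vel=.05)
for o in off:
    p=B+o
    if o!=(0,0): robot.line_to([*p,.2685],vel=.05)
    hit=robot.line_to([*p,.2565],vel=.02,guard=6); s=robot.observe()
    print(np.round(o,4),hit,s["tool_pos"].round(4),s["ft_force"].round(1),round(s["time"],1))
    if s["tool_pos"][2]<.2595 or s["time"]>50: break
```

```text
[0 0] True [ 0.5703 -0.0541  0.2574] [-0.3 -0.5  4.7] 29.1
```

The cover met the shoulder at TCP z = 0.2574 m, where 0.2575 m was expected for fully home. I'll release, retreat and check.

Run:
```python
from h import *
robot.set_gripper(.085); robot.line_to([.5703,-.0541,.36],vel=.12)
robot.move_pose([.35,-.40,.35],[180,0,180]); robot.pause(.3)
s=robot.observe(); print(s["time"],s["ft_force"].round(1))
T=robot.grab_frame("top"); S=robot.grab_frame("side"); sat=lambda g:g[...,0]-g[...,2]
print(edgefit("top",T,[.5704,-.0542],.177,.094,sat,sgn=-1),edgefit("side",S,[.5704,-.0542],.177,.094,sat,sgn=-1))
a=T[80:230,270:470]; c=S[100:250,210:410]
cv2.imwrite("pics/g.png",cv2.resize(np.hstack([a,c]),None,fx=2,fy=2,interpolation=3))
```

```text
32.4917 [ 0.1 -0.2  0.2]
(array([ 0.5703, -0.0549]), np.float64(0.0937), 84, 0.0007) (array([ 0.5709, -0.0546]), np.float64(0.0935), 78, 0.001)
```

View pics/g.png

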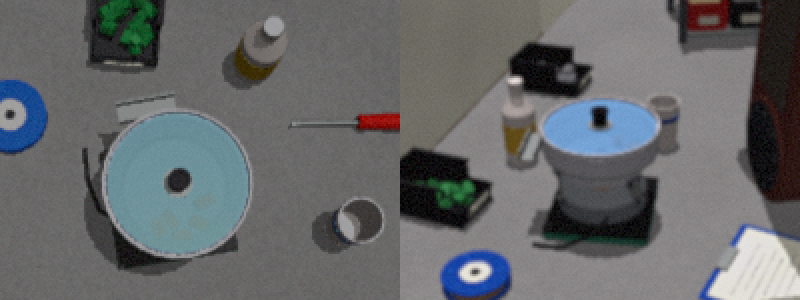

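The cover lies flat inside the rim with its knob up, at crop (178,180). The empty cup stands upright at (358,220), and the reel, screwdriver and bottle have not moved.

```bash
python3 -c "
from plant import robot
print(robot.job_done())"
```

```text
the job is handed in; nothing more can be done
None
```

The job is handed in at about 32.5 s of the 72 s limit: all five housings are in the bowl, the smaller cover is seated flat in the rim with its knob up, the empty cup stands upright on the bench, and the reel, screwdriver and bottle were left where they were.

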